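# Hang up the dip cup and hold the cleaner's lid at the vent mark

### The job

Close down the cleaning corner of the bench: put the rinsed orange cup upside down over the upright steel drying peg, so that its rim stands on the white base, and let go of it. Then take the black bar on the ultrasonic cleaner's sprung lid, lift the lid until its yellow pointer is level with the middle of the red marker on the side rail, and finish while still holding the lid there by the bar, so that the vapour can be drawn off. Leave the marker and the other things on the bench where they are.

Things in the scene. Friction and masses are not known exactly. Their poses are not given: they have to be found in the camera images.
- cup: Orange plastic dip cup: straight open cylinder, 50 mm across outside, 45 inside, 100 long, about 70 g, closed end 4 mm thick. Starts lying in the cradle, axis level 45 mm above the work surface, mouth roughly to the robot's right (-y). Origin: centre of the outside of its closed end; z runs along the cup to the mouth. May be gripped across its diameter with 30 N.
- cup_rim (a point): Centre of the cup's mouth (100 mm along z from the cup's origin).
- cradle: Fixed grey cradle under the cup: base 130 x 60 x 8 mm, two rails along x, 36 mm apart outside and 23 high, a stop 36 mm wide and 32 high at each end. Origin: centre of its underside; the cup's mouth points along its x. The cup's sides are free for fingers from 23 mm above the work surface up, over its whole length.
- peg_stand: Fixed drying stand: white round base 100 mm across, 12 thick, with an upright steel peg in its middle, 28 mm across, tapering over its last 20 mm to 12, top 80 mm above the work surface. Origin: centre of its underside, z up. With the cup's rim on the base, its closed end is 112 mm above the work surface.
- peg_seat (a point): Point on the peg's axis at the top face of the white base, 12 mm above the work surface: where the centre of the cup's mouth must come to rest.
- cleaner: Fixed grey ultrasonic cleaner, 190 (x) x 220 (y) x 120 mm high, with an aluminium lid on top. Origin: centre of its underside; its front (-x, with a black panel) faces the robot. On its -y side a curved dark rail, 132 mm from its middle, carries the red marker.
- lid (a joint): Opening angle of the lid, rad: 0 shut, growing as its front edge rises; stop at 1.3. Lid 190 x 220 x 8 mm, 0.34 kg with bar, hinged along its far (+x) edge. A spring pulls it shut (about 0.55 N m when shut, 0.9 N m more per rad, besides its weight): some 5 to 10 N upward are needed at the bar, and it falls shut when let go.
- lid_hinge (a point): Middle of the lid's hinge line, 126 mm above the work surface; turns with the lid. The hinge line runs along the cleaner's y; the point's -x axis points along the lid to its front edge and its z is the lid's normal.
- grab_bar: Black round bar on the lid, 12 mm thick, along the lid's y, 88 mm clear between its end posts. Origin: middle of the bar, 155 mm from the hinge line along the lid and 42 mm above the lid's mid-plane (32 mm free height under it). Axes as the lid's. It can be pinched from above and, being round, turns between the finger pads as the lid rises.
- lid_pointer (a point): Yellow pointer tab, 12 x 6 mm, sticking out at the lid's -y side near its front corner, 185 mm from the hinge line. Its x and z axes are the lid's.
- mark (a joint): Angle of the red marker about the same hinge line, rad, on the lid's scale: the lid is right when joint lid equals joint mark. Set somewhere between 0.4 and 0.85; stays by friction only and must not be moved.
- mark_center (a point): Centre of the red marker, a block 22 mm tall along the rail and 22 mm wide, 185 mm from the hinge line, just beside the pointer's path, on the side away from the lid. Its axes turn about the hinge with the marker and agree with the pointer's when the lid is right.
- spool_a: Solder spool with orange label, 52 mm across, 48 mm tall, standing; bystander. Origin: centre of underside.
- spool_b: Solder spool with pale label, 52 mm across, 48 mm tall, standing; bystander. Origin: centre of underside.
- flux_bottle: White bottle with green label, 40 mm across, 100 mm tall, standing; bystander. Origin: centre of underside.
- circuit_board: Green circuit board 110 x 85 mm, up to 14 mm thick, lying flat; bystander. Origin: centre of underside.
- parts_bin: Small open red bin 100 x 80 x 40 mm; bystander. Origin: centre of underside.
- screwdriver: Blue-handled screwdriver about 150 mm long lying along its x; bystander.
- pliers: Pliers with green handles, 155 mm long, 12 mm thick, lying flat along their x; bystander.

How it is judged (in metres and radians):
On the way, in this order (a step that is already met when the one before it is completed fails the run):
1. the cup stands upside down over the peg, its rim on the white base, let go and at rest, the lid still shut (angle between cup's own z axis and vertical above 2.95 rad and horizontal distance between cup_rim and peg_seat below 0.013 m and z of cup_rim in the frame of peg_seat between -0.006 and 0.007 m and linear speed of cup below 0.03 m/s and contact force between the fingers and cup below 0.1 N and value of joint lid below 0.1 rad), for 0.3 s.
2. the fingers hold the lid by its bar with the pointer at the red marker (angle between the x axis of lid_pointer and the x axis of mark_center, either way round below 0.075 rad and velocity of joint lid between -0.08 and 0.08 rad/s and contact force between the fingers and grab_bar above 2 N), for 0.3 s.
At the end, for the whole second after the job is handed in: Cup upside down over the peg (within 11 degrees), rim within 7 mm of the base and 13 mm of the peg axis, at rest, not touched by the fingers; lid still, within 0.075 rad of the red marker, the fingers on the black bar with over 2 N (all of step 2 and angle between cup's own z axis and vertical above 2.95 rad and horizontal distance between cup_rim and peg_seat below 0.013 m and z of cup_rim in the frame of peg_seat between -0.006 and 0.007 m and linear speed of cup below 0.03 m/s and contact force between the fingers and cup below 0.1 N); the arm keeps its last pose, push and grip.
It fails at once if a bystander is moved by more than 30 mm (distance of any of spool_a, spool_b, flux_bottle, circuit_board, parts_bin, screwdriver, pliers from where it was at the start of the episode above 0.03 m).
It fails at once if the red marker is moved (distance of mark_center from where it was at the start of the episode above 0.012 m).
It also fails if it takes over 59 s, if anything falls off the work surface, if the arm or the gripper's body presses on something with over 40 N, if the wrist force passes 120 N, or if a joint passes its speed limit or range.

### The arm

A 7-joint arm with a two-finger parallel gripper is mounted at the origin on the work surface. World frame = base frame: x ahead of the robot, y to its left, z up, the work surface at z = 0. Lengths are in mm, angles in rad, forces in N, time in s.
With the tool pointing down it reaches from about 425 to 825 mm from the base axis. Payload 3.6 kg.
Tool frame: the origin (TCP) lies midway between the tips of the shut fingers; the grasp point (between the pads) lies 19 mm behind it; z points along the fingers, y is the line along which they close (so a half turn about z gives the same grasp; the last joint's range is limited). The gripper opens to 93 mm and grips with 3 to 60 N. Pads are 15 mm wide; open, the fingers measure 128 mm over their backs; the gripper's body (75 mm by 188 mm) begins 65 mm behind the grasp point.
Start: joints at [1.173, 0.615, -0.013, 1.423, 0.008, 1.103, -0.04], TCP at [235.544, -605.789, 218.64] pointing down, gripper open.
Joint ranges: [-3.12, 3.12], [-0.3, 2.06], [-1.34, 1.32], [0.26, 2.42], [-1.36, 4.5], [0.01, 1.98], [-2.84, 2.84]. Speed limits (rad/s): [2.79, 2.79, 3.14, 3.14, 3.14, 3.14, 3.14].

### API

Orientations are given as a rotation vector (axis times angle).
In Python, from station import observe, cams, ticket gives the robot as it stands.
- The arm moves only by the tool step_arm, never from a script. Its argument "rows" is a list that holds one entry, the list of rows, each a list of 5 numbers: the gripper command: -1 is fully open, 1 is shut, values between are in proportion, then the shift along the tool's x, y, z in cm, then the turn about the tool's z in rad. A call has 1 to 12 rows; each row is the pose to reach, as a shift and turn from the pose commanded when the call began, along the tool's axes at that moment; what a row does not reach only later rows make up. A row lasts 1/12 s, in which the tool goes at most 41.7 mm and 7.16 degrees, less where a joint would pass 70% of its speed; a pose out of reach is approached as far as the arm can. A call with a gripper value outside its range is refused whole. The fingers move at their own pace and stop on an object; the grip force is fixed at half the most. Time passes only in rows, so rows that repeat a pose let the fingers close. It gives the time, the measured TCP pose, the force, the opening and the grip force at its end, in the units of the state.
- observe(): the state, without advancing time (a new reading comes with each control period).
- cams.grab_frame(name): name is "side" or "top" or "wrist"; returns a dict with "pixels" (480x640x3 uint8, red, green, blue), "z_map" (480x640 float32, mm along the optical axis (not along the pixel's ray), 0 where there is no reading), "fov_y" (degrees; the focal length in pixels is half the picture's height over the tangent of half this angle, whatever the lens; pixels are square), "cx", "cy" (the principal point, pixels), "xyz" and "orientation" of the camera in the world. Camera axes: x right, y down, z forward; pixel columns grow to the right and rows downward; lengths in mm; the calibration is good to about 2 mm. A picture is of the moment at which its call begins.
- ticket.sign_off(): hands the job in; it is judged then, once.
The state is a dict: "clock": time; "joint_pos": joint angles; "joint_velocities": joint speeds; "joint_torque": joint torques, N m; "eef_pos": TCP position; "tcp_rot": TCP orientation; "wrist_force": force on the tool from outside, world axes, zero at the start; "ft_torque": the same for the moment, N m; "finger_gap": finger opening in mm; "grip_force": force on a finger pad.
Only numpy, scipy, OpenCV 4.12 (cv2) and the standard library are available. Lean on these libraries where they do the work, as an engineer would, in place of code of your own. Each camera call takes 0.05 s, during which the arm holds its last target. There are 200 camera calls.

## Working session

There is one attempt and no reset: what is moved stays moved. The work goes in short steps, Python scripts to look and compute and a tool call to move; the robot and the scene stay as the last step left them, time stands still between calls to the robot, and variables do not carry over. Pictures are saved under pics/ and viewed, at most 10 in all, crops included, and the job is handed in when it is done.

Besides the shell and the picture viewer there is one more tool, called after "Request:" as name(argument=value, ...), one argument or row to a line, values as JSON. step_arm: Moves the arm, as the interface text tells. Its arguments: {"type":"object","properties":{"rows":{"type":"array","items":{"type":"array","items":{"type":"array","items":{"type":"number"}}}}},"required":["rows"]}

```bash
mkdir -p pics; ls; cat > h.py <<'E'
import numpy as np, cv2
from scipy.spatial.transform import Rotation as R
from station import observe, cams, ticket
def grab(n):
    f=cams.grab_frame(n); f['f']=240/np.tan(np.radians(f['fov_y'])/2)
    o=np.array(f['orientation'],float); f['R']=R.from_rotvec(o).as_matrix() if o.size==3 else o
    f['t']=np.array(f['xyz'],float); return f
def cloud(f):
    v,u=np.mgrid[:480,:640]; z=f['z_map']
    p=np.stack([(u-f['cx'])/f['f']*z,(v-f['cy'])/f['f']*z,z],-1)
    return p@f['R'].T+f['t']
def save(f,n): cv2.imwrite('pics/'+n+'.png',f['pixels'][:,:,::-1])
E
python3 - <<'E'
from h import *
print(observe())
for n in ['top','side']:
    f=grab(n); save(f,n+'0'); np.savez(n+'0.npz',P=cloud(f),px=f['pixels'],R=f['R'],t=f['t'],f=f['f'],c=[f['cx'],f['cy']]); print(n,f['t'],f['R'].round(3).tolist(),f['f'],(f['z_map']>0).mean())
E
```

```text
pics
{'clock': 0.0, 'joint_pos': array([ 1.17350275,  0.61591428, -0.01260783,  1.42488008,  0.00807219,
        1.10338903, -0.04042616]), 'joint_velocities': array([-1.41626136e-03,  1.96269885e-03,  8.48804309e-04,  7.58072013e-04,
       -1.70477400e-03, -1.88963223e-05, -2.03916589e-03]), 'joint_torque': array([-3.91649610e-04, -4.58937049e+01,  2.09036199e-01, -1.65742189e+01,
       -6.11185958e-02,  2.04823277e-02,  2.25042245e-04]), 'eef_pos': array([ 235.25817562, -605.09051565,  217.49062943]), 'tcp_rot': array([-3.08529779e+00, -5.78682360e-01,  7.60458713e-04]), 'wrist_force': array([ 1.10184758, -0.27079201, -0.43840105]), 'ft_torque': array([0.0340218 , 0.05382111, 0.01255894]), 'grip_force': 0.0, 'finger_gap': 93.04766195394133}
top [ 272.36323233  -15.02594138 1344.55919153] [[-0.014, -0.971, 0.237], [-1.0, 0.014, -0.004], [0.001, -0.237, -0.971]] 611.6095697445515 0.9961783854166667
side [ 320.28686661 1019.38128979  798.52675119] [[-0.976, -0.117, 0.182], [-0.216, 0.513, -0.831], [0.004, -0.85, -0.526]] 541.0418752073243 0.996005859375
```

View pics/top0.png

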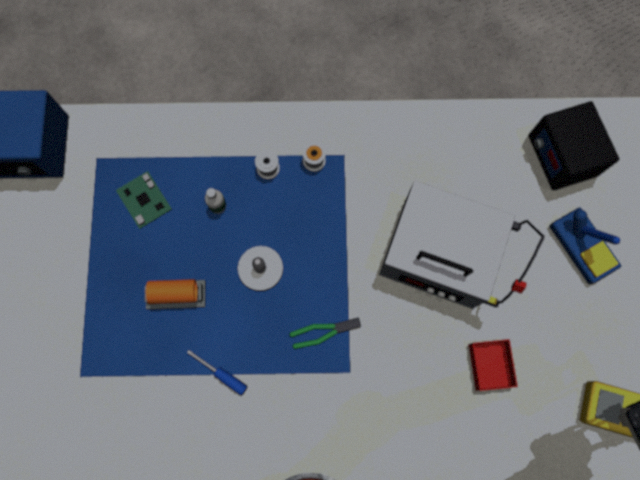

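View pics/side0.png

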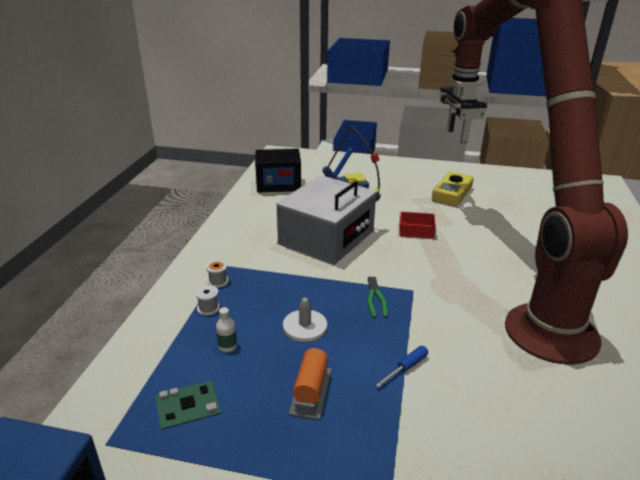

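The top view shows the cup at (172,292) with its mouth to the right, the peg at (260,265), the cleaner at about (460,240) with its bar at (443,264), the pointer at (492,300) and the marker at (519,286). The side view agrees.

The tool can only point down, so I'll use the peg top to tip the cup in the grip. I'll hold it about 35 mm from the closed end and press that end on the peg, which swings the mouth down.

```bash
cat >> h.py <<'E'
def hsv(px): return cv2.cvtColor(px,cv2.COLOR_RGB2HSV)
E
python3 - <<'E'
from h import *
for n in ['top','side']:
    d=np.load(n+'0.npz');P=d['P'];H=hsv(d['px']);print(n)
    x,y,z=P[...,0],P[...,1],P[...,2]
    def rect(m,nm):
        q=P[m]; 
        if len(q)<5: print(nm,len(q));return
        r=cv2.minAreaRect(q[:,:2].astype(np.float32)); print(nm,len(q),'med',np.median(q,0).round(1),'rect',np.round(r[0],1),np.round(r[1],1),round(r[2],1),'z5/95',np.percentile(q[:,2],[5,95]).round(1))
    near=lambda a,b,r:(np.hypot(x-a,y-b)<r)
    sat=(H[...,1]>150)&(H[...,2]>100)
    org=sat&(H[...,0]>5)&(H[...,0]<18)&(z>22)&(z<90)
    n_,l,s,c=cv2.connectedComponentsWithStats(org.astype(np.uint8));k=1+s[1:,4].argmax()
    rect(l==k,'cup')
    cup=P[l==k]; a=cup[cup[:,2]>62]; print(' cup top', np.median(a,0).round(1), cv2.fitLine(a[:,:2].astype(np.float32),cv2.DIST_L2,0,.01,.01).ravel().round(3))
    if n=='top':
        u0=P[265,260];print('pegpix',u0)
    g=near(u0[0],u0[1],60)
    rect(g&(z>70)&(z<85),'pegtop'); rect(g&(z>6)&(z<18)&(H[...,1]<60)&(H[...,2]>120),'base')
    rect((z>122)&(z<136)&(H[...,1]<60)&(x>200)&(y<-150),'lid'); 
    rect((z>155)&(z<180)&(H[...,2]<70)&near(520,-390,150),'bar')
    rect(sat&(H[...,0]>22)&(H[...,0]<35)&(z>100)&(z<150),'ptr')
    rect(sat&((H[...,0]<5)|(H[...,0]>174))&(z>150),'mark')
E
```

```text
top
cup 991 med [481.  287.6  67.3] rect [482.9 290.5] [44.5 99.7] 0.4 z5/95 [56.2 73.2]
 cup top [481.8 290.1  68.2] [ 3.50000e-02 -9.99000e-01  4.82251e+02  2.89907e+02]
pegpix [531.89178628  99.7302423   76.26202931]
pegtop 70 med [537.  104.8  76.7] rect [537.2 105.4] [19.6 19.5] 45.0 z5/95 [70.4 83.8]
base 1249 med [536.6 103.4  13. ] rect [539.1 105.5] [97.5 98.1] 54.6 z5/95 [ 8.6 16.8]
lid 9206 med [ 569.8 -295.3  130.6] rect [ 535.3 -392.1] [432.  197.3] 70.3 z5/95 [126.8 134.4]
bar 233 med [ 508.5 -286.   173.6] rect [ 547.5 -337.4] [165.6 171. ] 69.1 z5/95 [164.1 176.9]
ptr 19 med [ 442.6 -370.4  130.4] rect [ 441.5 -370. ] [9.1 8.5] 64.1 z5/95 [127.3 133.5]
mark 51 med [ 458.6 -395.5  224.7] rect [ 371.8 -207.3] [ 17.9 432.6] 25.0 z5/95 [ 220.4 1344.6]
side
cup 1206 med [480.  312.   63.9] rect [482.  291.2] [ 44.3 104.7] 0.9 z5/95 [35.2 69.6]
 cup top [482.4 297.7  67.1] [ 1.70000e-02 -1.00000e+00  4.82703e+02  2.96219e+02]
pegtop 51 med [538.8 108.1  75.5] rect [538.9 106.5] [15.4 16.7] 63.9 z5/95 [70.6 80.7]
base 820 med [532.4 117.1  11.7] rect [538.1 107.6] [97.1 96.3] 17.7 z5/95 [ 8.8 14.2]
lid 3446 med [ 599.9 -315.9  129.3] rect [ 1350.5 -1291. ] [2253.6 1847. ] 89.4 z5/95 [123.9 133.6]
bar 71 med [ 504.7 -284.4  170.1] rect [ 485.7 -318.6] [165.9  17.9] 60.7 z5/95 [158.3 174.2]
ptr 0
mark 28 med [ 452.9 -393.2  218.9] rect [391.8 308.3] [  14.5 1429.2] 5.2 z5/95 [208.8 597.6]
```

```bash
cat >> h.py <<'E'
def go(p,yaw=None):
    s=observe(); M=R.from_rotvec(s['tcp_rot']).as_matrix()
    d=M.T@(np.array(p)-s['eef_pos'])/10; t=0
    cur=np.arctan2(M[1,0],M[0,0])
    if yaw is not None: t=-((yaw-cur+np.pi)%(2*np.pi)-np.pi)
    print('tcp',s['eef_pos'].round(1),'yaw',round(cur,3),'j',s['joint_pos'].round(2),'gap',round(s['finger_gap'],1),'F',s['wrist_force'].round(1),'ROW',d.round(2),round(t,3))
E
python3 -c "
from h import *
go([520,-200,290],np.pi/2)"
```

```text
tcp [ 235.3 -605.2  217.6] yaw 0.371 j [ 1.17  0.62 -0.01  1.42  0.01  1.1  -0.04] gap 93.4 F [ 0.6 -0.8  0.3] ROW [ 41.22 -27.46  -7.18] -1.2
```

Request:
step_arm(
  rows=[
    [[-1,0,0,-4,0],[-1,41,-27.5,-7,-1.2],[-1,41,-27.5,-7,-1.2],[-1,41,-27.5,-7,-1.2],[-1,41,-27.5,-7,-1.2],[-1,41,-27.5,-7,-1.2],[-1,41,-27.5,-7,-1.2],[-1,41,-27.5,-7,-1.2],[-1,41,-27.5,-7,-1.2],[-1,41,-27.5,-7,-1.2],[-1,41,-27.5,-7,-1.2],[-1,41,-27.5,-7,-1.2]],
  ],
)

```text
clock: 1.1
eef_pos: [497.6, -229.0, 286.3]
tcp_rot: [-2.218, -2.223, 0.001]
wrist_force: [0.9, -1.4, -1.1]
finger_gap: 93.1
grip_force: 0.0
```

```bash
python3 -c "
from h import *
go([482.5,285,200],np.pi/2)"
```

```text
tcp [ 497.6 -229.   286.3] yaw 1.573 j [ 0.66  0.42 -0.4   1.61  0.17  1.15  0.22] gap 93.1 F [ 0.9 -1.4 -1.1] ROW [51.4  -1.39  8.64] 0.002
```

Request:
step_arm(
  rows=[
    [[-1,51,-1.5,0,0],[-1,51,-1.5,4,0],[-1,51,-1.5,8.6,0],[-1,51,-1.5,8.6,0],[-1,51,-1.5,8.6,0],[-1,51,-1.5,8.6,0],[-1,51,-1.5,8.6,0],[-1,51,-1.5,8.6,0],[-1,51,-1.5,8.6,0],[-1,51,-1.5,8.6,0],[-1,51,-1.5,8.6,0],[-1,51,-1.5,8.6,0]],
  ],
)

```text
clock: 2.1
eef_pos: [482.3, 263.0, 203.2]
tcp_rot: [2.222, 2.221, -0.001]
wrist_force: [1.7, -0.4, 1.4]
finger_gap: 92.9
grip_force: 0.0
```

Request:
step_arm(
  rows=[
    [[-1,4,0,0,0],[-1,4,0,0,0],[-1,4,0,0,0]],
  ],
)

```text
clock: 2.35
eef_pos: [481.2, 304.6, 203.3]
tcp_rot: [-2.213, -2.227, 0.001]
wrist_force: [0.2, -0.1, 0.4]
finger_gap: 92.9
grip_force: 0.0
```

```bash
python3 -c "
from h import *
go([482.5,307,200],np.pi/2)
f=grab('wrist');save(f,'w1');P=cloud(f);H=hsv(f['pixels']);z=P[...,2]
m=(H[...,0]>5)&(H[...,0]<18)&(H[...,1]>150)&(z>30)&(z<90)
q=P[m];print(f['t'],len(q),np.percentile(q,[1,50,99],axis=0).round(1).tolist())
t=q[q[:,2]>62].astype(np.float32);print(cv2.minAreaRect(t[:,:2]),cv2.fitLine(t[:,:2],cv2.DIST_L2,0,.01,.01).ravel())
"
```

```text
tcp [481.2 304.6 203.3] yaw 1.577 j [-0.31  0.54 -0.47  1.67  0.28  0.99 -0.86] gap 92.9 F [ 0.2 -0.1  0.4] ROW [0.24 0.14 0.33] 0.006
[480.83336313 382.93677075 368.68949937] 3405 [[460.6, 243.2, 36.2], [481.8, 314.9, 63.2], [508.2, 341.0, 69.6]]Traceback (most recent call last):
  File "<string>", line 7, in <module>
    t=q[q[:,2]>62].astype(np.float32);print(cv2.minAreaRect(t[:,:2]),cv2.fitLine(t[:,:2],cv2.DIST_L2,0,.01,.01).ravel())
                                            ~~~~~~~~~~~~~~~^^^^^^^^^
cv2.error: OpenCV(4.12.0) /io/opencv/modules/imgproc/src/convhull.cpp:143: error: (-215:Assertion failed) total >= 0 && (depth == CV_32F || depth == CV_32S) in function 'convexHull'
```

Request:
step_arm(
  rows=[
    [[-1,0.2,0.1,4,0],[-1,0.2,0.1,8,0],[-1,0.2,0.1,12,0],[-1,0.2,0.1,15,0],[-1,0.2,0.1,17,0],[-1,0.2,0.1,17.7,0],[1,0.2,0.1,17.7,0],[1,0.2,0.1,17.7,0],[1,0.2,0.1,17.7,0],[1,0.2,0.1,17.7,0],[1,0.2,0.1,17.7,0],[1,0.2,0.1,17.7,0]],
  ],
)

```text
clock: 3.4
eef_pos: [484.4, 303.8, 28.0]
tcp_rot: [2.221, 2.221, 0.003]
wrist_force: [0.3, -0.2, -0.8]
finger_gap: 57.8
grip_force: 0.0
```

Request:
step_arm(
  rows=[
    [[1,0,0,0,0],[1,0,0,0,0],[1,0,0,0,0]],
  ],
)

```text
clock: 3.65
eef_pos: [484.4, 303.8, 27.5]
tcp_rot: [2.221, 2.221, 0.002]
wrist_force: [0.2, -0.1, 2.4]
finger_gap: 50.1
grip_force: 30.0
```

```bash
python3 -c "
from h import *
go([482.5,307,26],np.pi/2)"
```

```text
tcp [484.4 303.8  27.5] yaw 1.571 j [-0.38  0.77 -0.35  1.83  0.42  0.62 -0.99] gap 50.1 F [ 0.2 -0.1  2.4] ROW [ 0.32 -0.19  0.15] 0.0
```

Request:
step_arm(
  rows=[
    [[1,0,0,-3,0],[1,0,0,-6,0],[1,0,0,-9,0],[1,-3,1,-9,0],[1,-7,2,-9,0],[1,-11,3,-9,0],[1,-15,4,-9,0],[1,-19,5,-9,0],[1,-22,5.4,-9,0],[1,-22.5,5.4,-9,0],[1,-22.5,5.4,-9,0],[1,-22.5,5.4,-9,0]],
  ],
)

```text
clock: 4.65
eef_pos: [537.4, 79.4, 116.8]
tcp_rot: [-2.22, -2.221, -0.001]
wrist_force: [0.3, 0.2, 0.2]
finger_gap: 50.2
grip_force: 29.9
```

```bash
python3 -c "
from h import *
go([538,79,92],np.pi/2)
f=grab('wrist');save(f,'w2')"
```

```text
tcp [537.4  79.4 116.8] yaw 1.571 j [ 0.1   0.61 -0.45  1.84  0.36  0.77 -0.54] gap 50.2 F [0.3 0.2 0.2] ROW [-0.04  0.07  2.48] 0.0
```

View pics/w2.png

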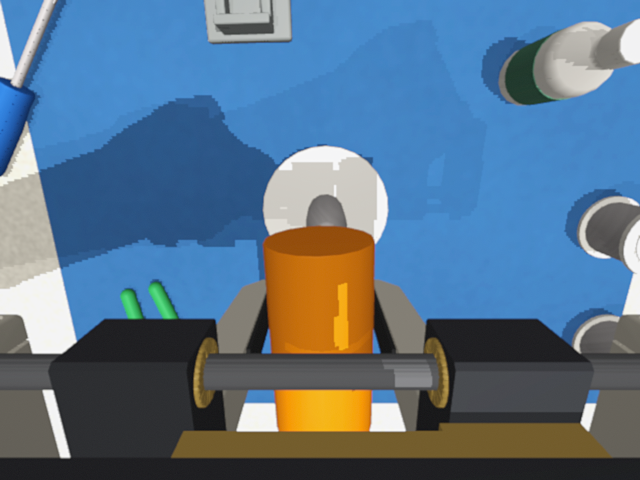

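The wrist view shows the cup held level with its closed end (320,240) overlapping the peg tip (325,205). I'll press it down on the peg.

Request:
step_arm(
  rows=[
    [[1,-0.5,0.1,1,0],[1,-0.5,0.1,2.3,0],[1,-0.5,0.1,2.8,0],[1,-0.5,0.1,3.1,0],[1,-0.5,0.1,3.4,0],[1,-0.5,0.1,3.7,0],[1,-0.5,0.1,3.7,0]],
  ],
)

```text
clock: 5.28
eef_pos: [537.8, 71.5, 80.1]
tcp_rot: [2.22, 2.221, -0.008]
wrist_force: [-2.4, -4.5, 5.6]
finger_gap: 49.8
grip_force: 30.0
```

```bash
python3 -c "
from h import *
go([538,74,80],np.pi/2)
f=grab('side')
P=cloud(f);H=hsv(f['pixels']);z=P[...,2]
m=(H[...,0]>5)&(H[...,0]<18)&(H[...,1]>150)&(z>30)&(abs(P[...,0]-538)<60)&(abs(P[...,1]-80)<90)
q=P[m];print(len(q),np.percentile(q,[1,50,99],axis=0).round(1).tolist())
v,u=np.nonzero(m);c=f['pixels'][v.min()-60:v.max()+80,u.min()-80:u.max()+80];cv2.imwrite('pics/s3.png',cv2.resize(c,None,fx=3,fy=3)[:600,:800,::-1])
"
```

```text
tcp [537.8  71.5  80.1] yaw 1.571 j [ 0.09  0.66 -0.41  1.87  0.4   0.69 -0.56] gap 49.8 F [-2.4 -4.5  5.6] ROW [0.25 0.02 0.  ] 0.0
763 [[481.4, 18.5, 85.5], [531.4, 100.9, 115.9], [569.1, 112.7, 450.4]]
```

View pics/s3.png

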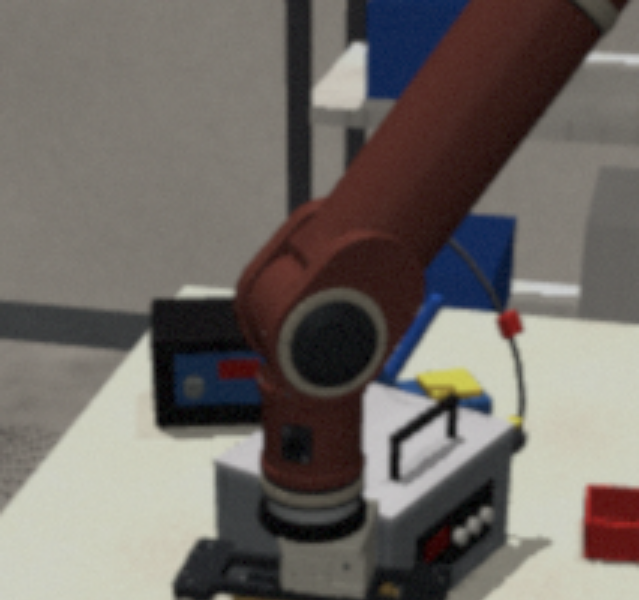

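The crop missed the cup and shows only the wrist and cleaner. The reaction force leans to -y, though, so the cup is tilting. I'll carry on pressing.

Request:
step_arm(
  rows=[
    [[1,0,0,0.3,0],[1,0,0,0.6,0],[1,0,0,0.9,0],[1,0,0,1.2,0],[1,0,0,1.5,0],[1,0,0,1.7,0],[1,0,0,1.7,0]],
  ],
)

```text
clock: 5.92
eef_pos: [537.5, 68.7, 62.9]
tcp_rot: [2.221, 2.217, -0.013]
wrist_force: [-2.6, -7.9, 6.5]
finger_gap: 49.7
grip_force: 30.0
```

```bash
python3 -c "
from h import *
go([538,74,64],np.pi/2)
f=grab('side');P=cloud(f);H=hsv(f['pixels']);z=P[...,2]
m=(H[...,0]>5)&(H[...,0]<18)&(H[...,1]>150)&(z>10)&(z<150)&(abs(P[...,0]-538)<40)&(abs(P[...,1]-80)<90)
q=P[m];print(len(q),np.percentile(q,[1,50,99],axis=0).round(1).tolist())
# end-face vs wall: plane normals
from numpy.linalg import svd
for lo,hi in [(60,80),(80,100),(100,140)]:
    s=q[(q[:,2]>lo)&(q[:,2]<hi)]; print(lo,len(s),s.mean(0).round(1) if len(s) else '')
cv2.imwrite('pics/s4.png',cv2.resize(f['pixels'][260:440,200:440],None,fx=3,fy=3)[:,:,::-1])
"
```

```text
tcp [537.5  68.7  62.9] yaw 1.569 j [ 0.08  0.69 -0.39  1.89  0.42  0.65 -0.58] gap 49.7 F [-2.6 -7.9  6.5] ROW [ 0.53  0.05 -0.11] -0.002
451 [[511.9, 43.9, 34.4], [531.1, 91.5, 101.4], [557.5, 108.9, 120.4]]
60 27 [521.3  81.   70.6]
80 147 [531.5  99.7  93.6]
100 248 [535.   89.  109.3]
```

View pics/s4.png

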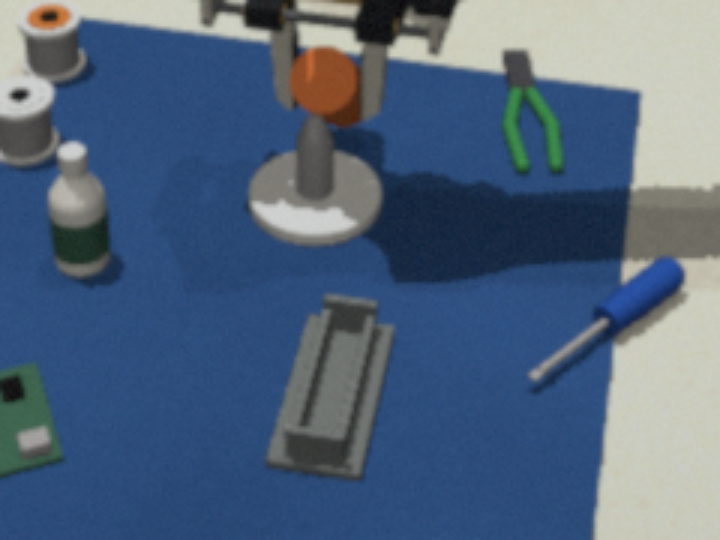

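The side view shows the cup tilted, with the closed end facing up and toward the camera at (325,80), and the peg beneath it. I'll measure the tilt from a plane fit of that end face.

```bash
cat >> h.py <<'E'
def cuptilt(cx,cy,cams_=('side',)):
    rng=np.random.default_rng(0)
    for n in cams_:
        f=grab(n);P=cloud(f);H=hsv(f['pixels']);z=P[...,2]
        m=(H[...,0]>3)&(H[...,0]<18)&(H[...,1]>150)&(z>10)&(z<170)&(abs(P[...,0]-cx)<40)&(abs(P[...,1]-cy)<90)
        m=cv2.erode(m.astype(np.uint8),np.ones((3,3)))>0
        q=P[m];best=None;c=[0]
        if len(q)<30: print(n,len(q)); continue
        for _ in range(400):
            a,b,d=q[rng.choice(len(q),3,False)];k=np.cross(b-a,d-a);l=np.linalg.norm(k)
            if l<200: continue
            i=abs((q-a)@(k/l))<2.5
            if i.sum()>sum(c): c=i
        s=q[c];nn=np.linalg.svd(s-s.mean(0),full_matrices=False)[2][2];nn*=np.sign(nn[2])
        print(n,len(q),len(s),'ctr',s.mean(0).round(1),'normal',nn.round(3),'tilt from up deg',np.degrees(np.arccos(nn[2])).round(1),'max',np.percentile(q,[1,99],axis=0).round(1).tolist())
E
python3 -c "
from h import *
cuptilt(538,80,('side','top'))"
```

```text
side 345 227 ctr [534.5  93.6 103.9] normal [0.014 0.725 0.689] tilt from up deg 46.4 max [[512.7, 63.1, 51.6], [555.0, 107.6, 118.5]]
top 0
```

Request:
step_arm(
  rows=[
    [[1,0,0,-4,0],[1,0,0,-8,0],[1,4,0,-8.5,0],[1,8,0,-8.5,0],[1,12,0,-8.5,0],[1,13,0,-8.5,0],[1,13,0,-5,0],[1,13,0,-2.5,0],[1,13,0,-1.3,0],[1,13,0,-1.3,0],[1,13,0,-1.3,0]],
  ],
)

```text
clock: 6.98
eef_pos: [538.7, 203.9, 75.8]
tcp_rot: [-2.22, -2.221, 0.001]
wrist_force: [-0.6, 0.5, -1.3]
finger_gap: 50.0
grip_force: 30.0
```

```bash
python3 -c "
from h import *
go([538,147,76],np.pi/2)
cuptilt(538,200,('side','wrist'))"
```

```text
tcp [538.7 203.9  75.8] yaw 1.571 j [-0.14  0.71 -0.41  1.79  0.4   0.73 -0.77] gap 50.0 F [-0.6  0.5 -1.3] ROW [-5.69 -0.07 -0.02] 0.0
side 400 299 ctr [534.4 228.4 117.2] normal [-0.027  0.738  0.675] tilt from up deg 47.6 max [[513.3, 211.2, 92.0], [556.1, 242.1, 132.6]]
wrist 10787 10425 ctr [538.1 227.6 120.1] normal [-0.008  0.742  0.67 ] tilt from up deg 47.9 max [[516.6, 205.9, 102.2], [561.3, 243.7, 136.2]]
```

Request:
step_arm(
  rows=[
    [[1,-1,0,0,0],[1,-2,0,0,0],[1,-2.7,0,0,0],[1,-3.4,0,0,0],[1,-4,0,0,0],[1,-4.5,0,0,0],[1,-5,0,0,0],[1,-5.4,0,0,0],[1,-5.8,0,0,0],[1,-5.8,0,0,0]],
  ],
)

```text
clock: 7.92
eef_pos: [541.5, 171.8, 83.8]
tcp_rot: [-2.196, -2.222, -0.065]
wrist_force: [-4.9, 31.8, 13.9]
finger_gap: 50.6
grip_force: 30.1
```

```bash
python3 -c "
from h import *
go([538,147,76],np.pi/2)
cuptilt(538,147,('wrist',))"
```

```text
tcp [541.5 171.8  83.8] yaw 1.583 j [-0.04  0.68 -0.45  1.83  0.39  0.69 -0.69] gap 50.6 F [-4.9 31.8 13.9] ROW [-2.51 -0.39  0.67] 0.012
wrist 10511 10291 ctr [539.9 194.3 131.2] normal [0.005 0.653 0.757] tilt from up deg 40.8 max [[518.6, 173.6, 116.8], [563.3, 210.9, 144.6]]
```

The push jammed because its line of action ran through the pads. I'll back off and put the peg inside the mouth instead, pushing on the low rim with a much better lever arm.

Request:
step_arm(
  rows=[
    [[1,3,0,0,0],[1,5.5,0,-2,0],[1,5.5,0,-6,0],[1,3,0,-6.3,0],[1,0.4,0,-6.3,0],[1,0.4,0,-6.3,0],[1,0.4,0,-6.3,0]],
  ],
)

```text
clock: 8.55
eef_pos: [539.3, 145.5, 139.4]
tcp_rot: [2.226, 2.214, -0.002]
wrist_force: [-0.3, 0.8, -0.5]
finger_gap: 50.1
grip_force: 29.9
```

```bash
python3 -c "
from h import *
go([538.5,150,99],np.pi/2)
cuptilt(538,160,('wrist',))"
```

```text
tcp [539.3 145.5 139.4] yaw 1.565 j [-0.01  0.6  -0.46  1.78  0.35  0.84 -0.64] gap 50.1 F [-0.3  0.8 -0.5] ROW [ 0.46 -0.09  4.04] -0.006Traceback (most recent call last):
  File "<string>", line 4, in <module>
    cuptilt(538,160,('wrist',))
    ~~~~~~~^^^^^^^^^^^^^^^^^^^^
  File "h.py", line 33, in cuptilt
    s=q[c];nn=np.linalg.svd(s-s.mean(0),full_matrices=False)[2][2];nn*=np.sign(nn[2])
              ~~~~~~~~~~~~~~~~~~~~~~~~~~~~~~~~~~~~~~~~~~~~~~~~~^^^
IndexError: index 2 is out of bounds for axis 0 with size 1
```

```bash
sed -i 's/z<170/z<230/' h.py; python3 -c "
from h import *
cuptilt(538,160,('wrist',))"
```

```text
wrist 12133 11845 ctr [539.3 172.9 185.2] normal [0.02  0.684 0.729] tilt from up deg 43.2 max [[517.2, 151.6, 168.7], [561.7, 190.4, 199.7]]
```

Request:
step_arm(
  rows=[
    [[1,0.6,-0.1,1.5,0],[1,0.6,-0.1,3,0],[1,0.6,-0.1,4.4,0],[1,0.6,-0.1,4.4,0],[1,-0.2,-0.1,4.4,0],[1,-0.8,-0.1,4.4,0],[1,-1.2,-0.1,4.4,0],[1,-1.6,-0.1,4.4,0],[1,-2,-0.1,4.4,0],[1,-2.4,-0.1,4.4,0],[1,-2.4,-0.1,4.4,0]],
  ],
)

```text
clock: 9.57
eef_pos: [538.9, 127.1, 96.4]
tcp_rot: [-2.221, -2.221, -0.008]
wrist_force: [-0.2, 5.0, 1.9]
finger_gap: 50.1
grip_force: 30.0
```

```bash
python3 -c "
from h import *
go([538.5,102,95],np.pi/2)
cuptilt(538,130,('wrist',))"
```

```text
tcp [538.9 127.1  96.4] yaw 1.571 j [ 0.01  0.65 -0.43  1.84  0.39  0.73 -0.64] gap 50.1 F [-0.2  5.   1.9] ROW [-2.51 -0.05  0.12] 0.0
wrist 10353 10353 ctr [537.2 149.2 145.6] normal [-0.003  0.488  0.873] tilt from up deg 29.2 max [[515.6, 133.5, 136.0], [561.2, 166.0, 154.6]]
```

Request:
step_arm(
  rows=[
    [[1,-0.5,-0.1,0,0],[1,-1,-0.1,0,0],[1,-1.5,-0.1,0,0],[1,-2,-0.1,0,0],[1,-2.4,-0.1,0,0],[1,-2.7,-0.1,0,0],[1,-2.7,-0.1,0,0]],
  ],
)

```text
clock: 10.2
eef_pos: [537.8, 99.9, 95.2]
tcp_rot: [-2.221, -2.221, -0.007]
wrist_force: [1.3, 4.9, -1.5]
finger_gap: 50.3
grip_force: 29.9
```

```bash
python3 -c "
from h import *
go([538.5,106,66],np.pi/2)
cuptilt(538,110,('wrist',))"
```

```text
tcp [537.8  99.9  95.2] yaw 1.571 j [ 0.06  0.65 -0.44  1.86  0.39  0.72 -0.6 ] gap 50.3 F [ 1.3  4.9 -1.5] ROW [0.6  0.06 2.92] 0.0
wrist 10614 8674 ctr [535.9 118.3 149. ] normal [-0.009  0.144  0.989] tilt from up deg 8.3 max [[514.1, 89.1, 72.1], [560.1, 134.5, 152.8]]
```

Request:
step_arm(
  rows=[
    [[1,0.5,0,0.5,0],[1,0.6,0.05,1.5,0],[1,0.6,0.05,2.5,0],[1,0.6,0.05,3.3,0],[1,0.6,0.05,3.5,0],[1,0.6,0.05,3.5,0]],
  ],
)

```text
clock: 10.75
eef_pos: [536.5, 103.0, 59.0]
tcp_rot: [-2.222, -2.221, 0.006]
wrist_force: [0.4, -0.8, -1.0]
finger_gap: 50.2
grip_force: 30.0
```

```bash
python3 -c "
from h import *
go([538.5,106,60],np.pi/2)
cuptilt(538,110,('wrist',))"
```

```text
tcp [536.5 103.   59. ] yaw 1.57 j [ 0.02  0.7  -0.4   1.88  0.43  0.65 -0.64] gap 50.2 F [ 0.4 -0.8 -1. ] ROW [ 0.3  0.2 -0.1] -0.001
wrist 10769 8880 ctr [534.7 121.6 112.5] normal [-0.003  0.158  0.987] tilt from up deg 9.1 max [[513.1, 92.4, 37.3], [559.0, 138.4, 117.3]]
```

Request:
step_arm(
  rows=[
    [[-1,0,0,0,0],[-1,0,0,0,0],[-1,0,0,0,0],[-1,0,0,0,0],[-1,0,0,0,0],[-1,0,0,0,0],[-1,0,0,-3,0],[-1,0,0,-7,0],[-1,0,0,-11,0],[-1,0,0,-15,0],[-1,0,0,-19,0],[-1,0,0,-22,0]],
  ],
)

```text
clock: 11.8
eef_pos: [537.8, 105.0, 283.7]
tcp_rot: [2.22, 2.22, 0.006]
wrist_force: [0.2, 0.5, 1.0]
finger_gap: 92.5
grip_force: 0.0
```

```bash
python3 -c "
from h import *
go([500,-150,290],np.pi/2)
cuptilt(538,110,('wrist','top','side'))
d=np.load('top0.npz');P=d['P'];H=hsv(d['px']);x,y,z=P[...,0],P[...,1],P[...,2]
m=(z>120)&(z<140)&(H[...,1]<60)&(H[...,2]>120)&(abs(x-550)<160)&(abs(y+290)<160)
r=cv2.minAreaRect(P[m][:,:2].astype(np.float32));print('lid',r,cv2.boxPoints(r).round(0).tolist())
m=(z>150)&(z<185)&(H[...,2]<70)&(abs(x-510)<70)&(abs(y+290)<60)
q=P[m];r=cv2.minAreaRect(q[:,:2].astype(np.float32));print('bar',len(q),r,q.mean(0),cv2.fitLine(q[:,:2].astype(np.float32),cv2.DIST_L2,0,.01,.01).ravel())
for n in('top','side'):
    d=np.load(n+'0.npz');P=d['P'];H=hsv(d['px']);sat=(H[...,1]>150)&(H[...,2]>90)
    m=sat&((H[...,0]<5)|(H[...,0]>174))&(P[...,2]>150)&(P[...,2]<350)&(abs(P[...,1]+395)<60)&(abs(P[...,0]-458)<80);q=P[m];print(n,'mark',len(q),np.percentile(q,[5,50,95],axis=0).round(1).tolist())
"
```

```text
tcp [537.8 105.  283.7] yaw 1.571 j [ 0.13  0.44 -0.54  1.62  0.24  1.15 -0.47] gap 92.5 F [0.2 0.5 1. ] ROW [-25.5   -3.79  -0.67] 0.0
wrist 874 583 ctr [537.7 114.6 111.1] normal [0.003 0.013 1.   ] tilt from up deg 0.8 max [[518.9, 105.8, 39.4], [555.7, 124.7, 112.5]]
top 0
side 725 340 ctr [532.9 121.8  69.1] normal [-0.091  0.996  0.009] tilt from up deg 89.5 max [[513.2, 86.2, 20.0], [550.5, 126.7, 113.7]]
lid ((568.39892578125, -300.8305358886719), (232.20684814453125, 191.79122924804688), 68.82557678222656) [[437.0, -374.0], [616.0, -444.0], [700.0, -227.0], [521.0, -158.0]]
bar 239 ((511.8362121582031, -275.16705322265625), (98.27954864501953, 10.287799835205078), 68.38092803955078) [ 510.85789994 -276.98416417  173.2874458 ] [ 3.7081891e-01  9.2870522e-01  5.1085791e+02 -2.7698416e+02]
top mark 55 [[453.0, -403.8, 220.7], [458.6, -395.9, 224.4], [464.8, -387.8, 228.2]]
side mark 30 [[448.7, -401.9, 208.7], [453.4, -392.9, 216.4], [461.0, -382.8, 223.6]]
```

```bash
python3 -c "
from h import *
go([511.5,-276,240],1.192)"
```

```text
tcp [538.6 105.2 282.8] yaw 1.571 j [ 0.12  0.44 -0.54  1.62  0.24  1.15 -0.47] gap 92.9 F [ 0.2  0.7 -0.3] ROW [-38.12  -2.73   4.21] 0.379
```

Request:
step_arm(
  rows=[
    [[-1,-38.1,-2.7,0,0.1],[-1,-38.1,-2.7,0,0.2],[-1,-38.1,-2.7,0,0.3],[-1,-38.1,-2.7,0,0.38],[-1,-38.1,-2.7,0,0.38],[-1,-38.1,-2.7,0,0.38],[-1,-38.1,-2.7,0,0.38],[-1,-38.1,-2.7,2,0.38],[-1,-38.1,-2.7,4.2,0.38],[-1,-38.1,-2.7,4.2,0.38],[-1,-38.1,-2.7,4.2,0.38],[-1,-38.1,-2.7,4.2,0.38]],
  ],
)

```text
clock: 12.95
eef_pos: [509.5, -275.3, 236.1]
tcp_rot: [-2.597, -1.759, 0.001]
wrist_force: [-0.1, 0.4, 0.5]
finger_gap: 93.1
grip_force: 0.0
```

```bash
python3 -c "
from h import *
go([511.5,-276,149],1.192)
f=grab('wrist');save(f,'w5');P=cloud(f);H=hsv(f['pixels']);x,y,z=P[...,0],P[...,1],P[...,2]
m=(z>160)&(z<182)&(H[...,2]<80)&(abs(x-510)<60)&(abs(y+280)<70)
q=P[m].astype(np.float32);r=cv2.minAreaRect(q[:,:2].copy());print('bar',len(q),r,q.mean(0),np.percentile(q[:,2],[5,95]))
for n in('wrist','top','side'):
    if n!='wrist': f=grab(n);P=cloud(f);H=hsv(f['pixels'])
    sat=(H[...,1]>150)&(H[...,2]>80)
    m=sat&((H[...,0]<5)|(H[...,0]>174))&(P[...,2]>150)&(P[...,2]<300)&(abs(P[...,1]+395)<60)&(abs(P[...,0]-458)<80);q=P[m];print(n,'mark',len(q),np.percentile(q,[5,50,95],axis=0).round(1).tolist() if len(q) else '')
cuptilt(538,110,('side',))
"
```

```text
tcp [ 509.5 -275.3  236.1] yaw 1.191 j [ 0.69  0.51 -0.36  1.6   0.2   1.07 -0.11] gap 93.1 F [-0.1  0.4  0.5] ROW [-0.01  0.25  8.71] -0.001
bar 2457 ((515.4312133789062, -271.8941650390625), (109.52082824707031, 11.785019874572754), 68.72342681884766) [ 516.91016 -268.0791   171.66579] [168.77114868 173.52274475]
wrist mark 0 
top mark 0 
side mark 35 [[448.6, -400.1, 206.5], [454.1, -391.8, 214.9], [458.9, -385.6, 223.1]]
side 747 339 ctr [531.7 121.4  67.6] normal [-0.175  0.984  0.021] tilt from up deg 88.8 max [[513.5, 85.5, 18.9], [551.3, 126.2, 113.8]]
```

View pics/w5.png

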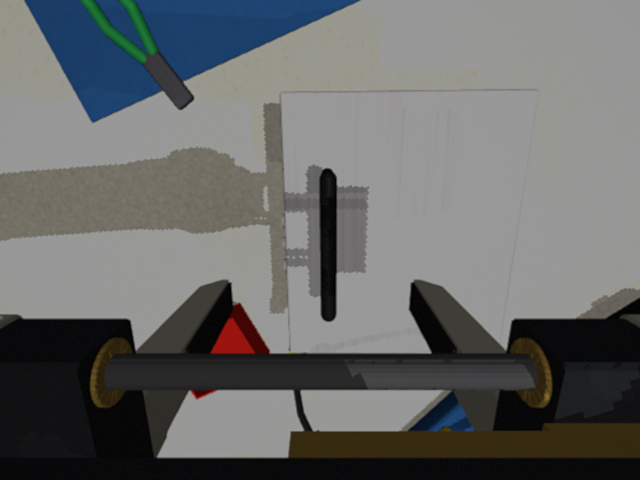

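The wrist view shows the bar at (328,245) between the fingers, clear on both sides. The cup's end is level at about 112 mm, so it has seated. Next I'll pinch the bar.

Request:
step_arm(
  rows=[
    [[-1,0.5,0.3,3,0],[-1,0.5,0.3,6,0],[-1,0.5,0.3,8,0],[-1,0.5,0.3,8.7,0],[1,0.5,0.3,8.7,0],[1,0.5,0.3,8.7,0],[1,0.5,0.3,8.7,0],[1,0.5,0.3,8.7,0],[1,0.5,0.3,8.7,0],[1,0.5,0.3,8.7,0],[1,0.5,0.3,8.7,0],[1,0.5,0.3,8.7,0]],
  ],
)

```text
clock: 14.15
eef_pos: [515.0, -273.1, 151.2]
tcp_rot: [2.601, 1.762, 0.0]
wrist_force: [-0.5, -0.2, 0.3]
finger_gap: 44.2
grip_force: 0.0
```

Request:
step_arm(
  rows=[
    [[1,0,0,0,0],[1,0,0,0,0],[1,0,0,0,0]],
  ],
)

```text
clock: 14.4
eef_pos: [514.9, -273.0, 150.9]
tcp_rot: [-2.601, -1.762, 0.0]
wrist_force: [0.2, 0.7, -0.2]
finger_gap: 24.2
grip_force: 0.0
```

```bash
python3 -c "
from h import *
go([513.5,-274,149],1.195)
b0=np.arctan2(42,155);r=np.hypot(42,155)
for a in (.15,.3,.4,.45,.5,.55): print(a,'toolY cm',((155-r*np.cos(b0+a))/10).round(2),'z cm',(-(r*np.sin(b0+a)-42)/10).round(2))
"
```

```text
tcp [ 514.9 -273.   150.9] yaw 1.191 j [ 0.66  0.6  -0.33  1.7   0.24  0.88 -0.16] gap 24.2 F [ 0.2  0.7 -0.2] ROW [-0.15 -0.09  0.19] -0.004
0.15 toolY cm 0.8 z cm -2.27
0.3 toolY cm 1.93 z cm -4.39
0.4 toolY cm 2.86 z cm -5.7
0.45 toolY cm 3.37 z cm -6.32
0.5 toolY cm 3.91 z cm -6.92
0.55 toolY cm 4.48 z cm -7.48
```

Not closed yet, so I'll finish closing, then lift along the arc to about 0.45.

Request:
step_arm(
  rows=[
    [[1,0,0,0,0],[1,0,0,0,0],[1,0,0,0,0],[1,0,0,0,0]],
  ],
)

```text
clock: 14.73
eef_pos: [515.7, -273.3, 150.9]
tcp_rot: [2.6, 1.762, 0.002]
wrist_force: [2.0, -1.1, -0.8]
finger_gap: 11.1
grip_force: 30.0
```

Request:
step_arm(
  rows=[
    [[1,0.0,0.24,-0.8,0],[1,0,0.5,-1.5,0],[1,0,0.8,-2.3,0],[1,0,1.2,-3.1,0],[1,0,1.55,-3.8,0],[1,0,1.93,-4.4,0],[1,0,2.4,-5.1,0],[1,0,2.86,-5.7,0],[1,0,3.1,-6.0,0],[1,0,3.37,-6.3,0],[1,0,3.37,-6.3,0],[1,0,3.37,-6.3,0]],
  ],
)

```text
clock: 15.73
eef_pos: [544.7, -284.6, 213.8]
tcp_rot: [-2.598, -1.76, 0.004]
wrist_force: [-3.1, 2.6, -6.8]
finger_gap: 11.1
grip_force: 30.0
```

```bash
python3 -c "
from h import *
go([513.5,-274,149],1.195)
xa=np.array([.931,-.365,0]);h=np.array([514.9,-273,168])+155*xa+[0,0,-42];print('hinge',h.round(1))
for n in('wrist','top','side'):
    f=grab(n);P=cloud(f);H=hsv(f['pixels'])
    sat=(H[...,1]>130)&(H[...,2]>70);box=(P[...,2]>135)&(P[...,2]<300)&(abs(P[...,1]+390)<70)&(abs(P[...,0]-458)<80)
    for nm,hm in (('mark',(H[...,0]<5)|(H[...,0]>174)),('ptr',(H[...,0]>20)&(H[...,0]<36))):
        q=P[sat&hm&box]
        if len(q)<3: print(n,nm,len(q));continue
        m=np.median(q,0);l=-(q-h)@xa;a=np.arctan2(q[:,2]-126,l);print(n,nm,len(q),m.round(1),'ang pct',np.percentile(a,[5,50,95]).round(3),'r',np.median(np.hypot(l,q[:,2]-126)).round(1))
    if n=='side':
        save(f,'s6');i,j=np.nonzero(sat&box);print(i.mean(),j.mean());cv2.imwrite('pics/s6c.png',cv2.resize(f['pixels'][110:230,270:430],None,fx=4,fy=4)[:,:,::-1])
"
```

```text
tcp [ 544.7 -284.6  213.8] yaw 1.191 j [ 0.65  0.59 -0.35  1.53  0.22  1.07 -0.13] gap 11.1 F [-3.1  2.6 -6.8] ROW [-0.17 -3.26  6.49] -0.004
hinge [ 659.2 -329.6  126. ]
wrist mark 0
wrist ptr 0
top mark 0
top ptr 0
side mark 40 [ 454.4 -390.7  215.7] ang pct [0.448 0.49  0.535] r 191.2
side ptr 7 [ 454.3 -379.3  203.2] ang pct [0.411 0.42  0.436] r 190.3
158.2549019607843 374.4901960784314
```

View pics/s6c.png

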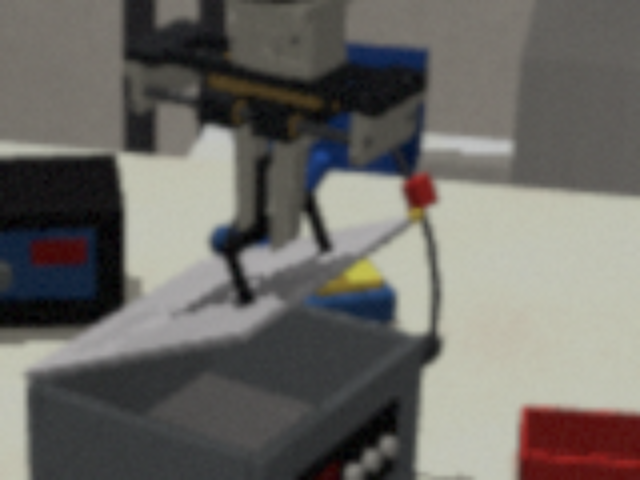

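The side crop shows the yellow pointer (415,214) just below the red marker (420,190). The lid is at about 0.45 and the marker at about 0.49 in both views, so I'll lift a little more.

Request:
step_arm(
  rows=[
    [[1,0,0.2,-0.25,0],[1,0,0.43,-0.5,0],[1,0,0.43,-0.5,0],[1,0,0.43,-0.5,0],[1,0,0.43,-0.5,0],[1,0,0.43,-0.5,0],[1,0,0.43,-0.5,0],[1,0,0.43,-0.5,0]],
  ],
)

```text
clock: 16.55
eef_pos: [548.5, -286.1, 218.8]
tcp_rot: [-2.598, -1.76, 0.004]
wrist_force: [-4.7, 2.5, -5.1]
finger_gap: 11.4
grip_force: 30.0
```

```bash
python3 -c "
from h import *
go([513.5,-274,149],1.195);s=observe();print('lid est',np.arcsin((42+s['eef_pos'][2]-150.9)/160.6)-.2647)
xa=np.array([.931,-.365,0]);h=np.array([659.2,-329.6,126])
f=grab('side');P=cloud(f);H=hsv(f['pixels'])
sat=(H[...,1]>130)&(H[...,2]>70);box=(P[...,2]>135)&(P[...,2]<300)&(abs(P[...,1]+390)<70)&(abs(P[...,0]-458)<80)
for nm,hm in (('mark',(H[...,0]<5)|(H[...,0]>174)),('ptr',(H[...,0]>20)&(H[...,0]<36))):
    i,j=np.nonzero(sat&hm&box);q=P[i,j]
    if len(q)<1: print(nm,len(q));continue
    l=-(q-h)@xa;a=np.arctan2(q[:,2]-126,l);print(nm,len(q),np.median(q,0).round(1),np.percentile(a,[5,50,95]).round(3),'px',i.min(),i.max(),j.min(),j.max())
# projected expected marker/pointer centres by angle
K=lambda p:(lambda c:np.array([c[0],c[1]])/c[2]*f['f']+[f['cx'],f['cy']])(f['R'].T@(p-f['t']))
ya=np.array([.365,.931,0])
for a in (.45,.49,.53): 
  b=h-185*np.cos(a)*xa+[0,0,185*np.sin(a)]
  print(a,'ptr',K(b-116*ya).round(1),'mark',K(b-132*ya).round(1))
cuptilt(538,110,('side',))
cv2.imwrite('pics/s7c.png',cv2.resize(f['pixels'][130:190,340:420],None,fx=8,fy=8)[:,:,::-1])
"
```

```text
tcp [ 548.5 -286.1  218.8] yaw 1.191 j [ 0.65  0.59 -0.35  1.51  0.22  1.09 -0.12] gap 11.4 F [-4.7  2.5 -5.1] ROW [-0.18 -3.67  6.99] -0.004
lid est 0.4885923718141502
mark 33 [ 454.1 -392.1  218. ] [0.442 0.501 0.534] px 154 160 372 378
ptr 4 [ 457.9 -372.6  213.3] [0.459 0.472 0.477] px 160 161 372 373
0.45 ptr [371.2 162. ] mark [374.  160.1]
0.49 ptr [370.3 159.5] mark [373.1 157.7]
0.53 ptr [369.3 157. ] mark [372.1 155.2]
side 762 372 ctr [530.6 120.6  68.3] normal [ 0.247 -0.969  0.001] tilt from up deg 90.0 max [[513.4, 85.4, 18.7], [551.3, 126.0, 113.9]]
```

View pics/s7c.png

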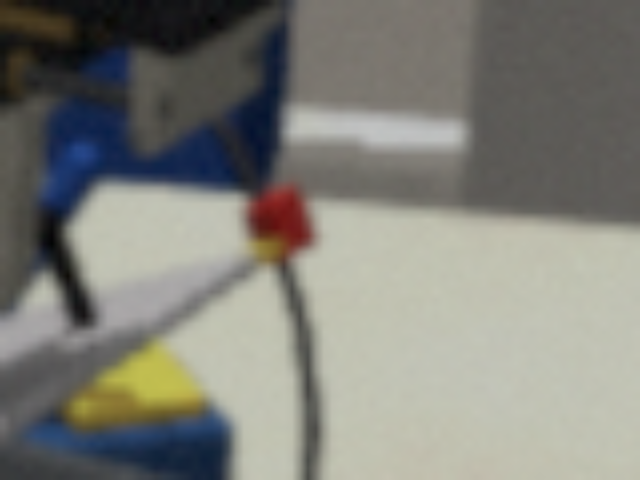

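The crop shows the pointer (268,245) in front of the marker's lower half, about 0.02 rad low once parallax is allowed for. One small nudge should centre it.

Request:
step_arm(
  rows=[
    [[1,0,0.12,-0.12,0],[1,0,0.24,-0.24,0],[1,0,0.24,-0.24,0],[1,0,0.24,-0.24,0],[1,0,0.24,-0.24,0],[1,0,0.24,-0.24,0],[1,0,0.24,-0.24,0],[1,0,0.24,-0.24,0],[1,0,0.24,-0.24,0]],
  ],
)

```text
clock: 17.4
eef_pos: [550.4, -286.8, 221.1]
tcp_rot: [-2.597, -1.76, 0.004]
wrist_force: [-5.8, 3.7, -5.9]
finger_gap: 11.2
grip_force: 30.0
```

```bash
python3 -c "
from h import *
s=observe();print('lid est',np.arcsin((42+s['eef_pos'][2]-150.9)/160.6)-.2647,s['grip_force'],s['wrist_force'])
f=grab('side');H=hsv(f['pixels'])[145:170,362:385];sat=(H[...,1]>130)&(H[...,2]>70)
for nm,hm in (('mark',(H[...,0]<5)|(H[...,0]>174)),('ptr',(H[...,0]>18)&(H[...,0]<38))):
    i,j=np.nonzero(sat&hm);print(nm,len(i),i.mean()+145,j.mean()+362)
"
```

```text
lid est 0.50869951454025 29.98295545578003 [-5.80380013  3.65335379 -5.93374697]
mark 32 156.8125 374.9375
ptr 5 159.8 372.4
```

```bash
python3 -c "
from h import *
print(ticket.sign_off())"
```

```text
the job is handed in; nothing more can be done
None
```

I handed the job in at about 17.5 s: the cup is upside down over the peg with its rim on the base, and the gripper is holding the lid by the bar at about 0.51 rad, within about 0.02 rad of the red marker by my measurements; the sign-off returned no verdict.

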